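# Lock the folding work platform with its spring clip

### The job

Lock the folding work platform: fold the hinged lock plate all the way down over the post, then pick up the spring clip by its black grip and push it flat and sideways, from the plate's free end towards the hinge, onto the post's neck between the collar and the head, until the neck snaps past the bulges of the legs and is fully home against the clip's tongue. The post can be clamped anywhere along its slot, so go by feel and gently: never push the clip against the post with more than 25 N, nor lean on the plate with more than 40 N. Leave the clip there, and leave the other things on the table where they are.

Things in the scene. Friction and masses are not known exactly. Their poses are not given: they have to be found in the camera images.
- lock: The fold lock: flat ribbed aluminium tread with a grey plastic end cap, fixed to the table, 116 mm wide (124 at the cap), 28 mm high (cap 30), from x = -80 to +180 mm. Origin on the table under the middle of the post's slot; x points from the slot to the plate's hinge, z up. The clip goes on along +x. Heights below are above the table.
- slot (a point): Middle of the slot that runs along the lock's x, at the height of the post's mid neck, 43 mm; axes as lock. The steel post is clamped in the slot anywhere from x = -18 to +18 mm of this point (y = 0); this is not measured. Collar 24 mm across up to height 37, neck (shank) 14 mm across from 37 to 49, head 26 mm up to 59. A rubber bush lets it give 0.05 mm per newton along x.
- plate (a joint): Angle of the hinged steel lock plate (rad): 0 = folded flat over the post, grows as it is raised; stiff hinge, stays where left, 1 to 2 N at the free end moves it. 125 mm long from the hinge axis, 64 mm wide, 4 mm thick (axis at mid thickness). Raised, it leans over the post, its upper face looking towards lock +x and up. Folded, its upper face is at height 35, its free end at lock x = -60.
- hinge (a point): Middle of the plate's hinge axis: on the lock at x = 65 mm, height 33 mm; the axis runs along the lock's y. The plate's window for the post, 64 mm long and 34 mm wide, lies 33 to 97 mm from this axis; beyond it the plate is solid to its free end.
- plate_end (a point): Middle of the plate's free end, on its upper face.
- clip: Hairpin spring clip of dark steel, lying flat, 87 mm long, 36 mm wide, 6 mm thick, about 90 g. Origin on its underside below the seat centre; x points to the open ends of the two legs, z up. At the other end an upright black plastic grip, 26 mm (x) by 14 mm (y), 34 mm high from the underside, centred at x = -42 mm.
- clip_seat (a point): Centre of the clip's seat, 3 mm above its underside; the shank's axis comes here. Axes as clip. The legs are 6 mm round bars, 15 mm apart here; bulges at x = +11 mm leave 7 mm between them; a mouth 24 mm wide at x = +27, leg tips at x = +30. A blunt tongue with its end at x = -8 mm stops the shank 1 mm beyond home.
- clip_bulge (a point): Midway between the two bulges of the legs, at x = +11 mm of the clip. Forcing them over the shank takes about 7 to 16 N, varying with friction; as they pass it the push falls to a few newtons, and stays low for about 11 mm until the tongue meets the shank and it rises steeply: then the clip is home. Friction holds a clip left short of home where it is.
- pin: Bystander: straight steel pin, 77 mm long, with a square head. Origin under its middle.
- washer: Bystander: steel washer, 38 mm across, 5 mm thick. Origin under its centre.
- spool: Bystander: grey wire spool, 60 mm across, 46 mm high. Origin under its centre.
- tin: Bystander: flat round tin, 66 mm across, 50 mm high. Origin under its centre.
- driver: Bystander: screwdriver lying on the table. Origin under it.
- tray: Bystander: low white plastic tray, 130 by 100 by 30 mm. Origin under its centre.
- wrench: Bystander: wrench lying on the table. Origin under it.
There are look-alikes about, which are no part of the job. Of the things that look like the clip, the smaller one is meant.

How it is judged:
By the outcome, as a careful person would: the job done as asked, in the order asked, and still so for the second after the job is handed in, with the robot touching nothing.
It also fails if it takes over 66 s, if anything falls off the work surface, if the arm or the gripper's body presses on something with over 40 N, if the wrist force passes 120 N, or if a joint passes its speed limit or range.

### The arm

A 6-joint arm with a two-finger parallel gripper is mounted at the origin on the work surface. World frame = base frame: x ahead of the robot, y to its left, z up, the work surface at z = 0. Lengths are in mm, angles in rad, forces in N, time in s.
With the tool pointing down it reaches from about 300 to 775 mm from the base axis. Payload 14.6 kg.
Tool frame: the origin (TCP) lies between the finger pads; the fingertips stand 22 mm ahead of it and the grasp point (between the pads) lies 3 mm ahead of it (finger_overhang is the distance from the TCP to the fingertips, in mm); z points along the fingers, y is the direction in which the jaws open and shut (so a half turn about z gives the same grasp; the last joint's range is limited). The gripper opens to 94 mm and grips with 3 to 60 N. Pads are 16 mm wide; open, the fingers measure 119 mm over their backs; the gripper's body (75 mm by 177 mm) begins 78 mm behind the grasp point.
Start: joints at [-1.262, 0.3, 1.521, -0, 1.321, -0.067], TCP at [201.852, -511.61, 227.446] pointing down, gripper open.
Joint ranges: [-3.03, 3.03], [-0.79, 2.21], [0.23, 2.52], [-1.04, 4.18], [0, 3.07], [-2.55, 2.55]. Speed limits (rad/s): [2.22, 2.22, 2.57, 3.14, 3.14, 3.14].

### API

Orientations are given as [roll, pitch, yaw] about the fixed x, y, z axes, in that order (R = Rz(yaw) Ry(pitch) Rx(roll)).
In Python, from cell import * gives the robot as it stands.
- The arm moves only by the tool jog_arm, never from a script. Its argument "increments" is a list of rows, each a list of 7 numbers: the shift along the tool's x, y, z in cm, then the turn, a rotation vector about the tool's x, y, z in degrees, then the finger opening in cm, from 0 to 9.4. In form: [[x, y, z, wx, wy, wz, grip], ...]. A call has 1 to 20 rows; each row shifts and turns the commanded pose from where the row before left it, along the tool's axes as they then stand; what a row does not reach is not made up. A row lasts 1/8 s, in which the tool goes at most 62.5 mm and 10.7 degrees, less where a joint would pass 70% of its speed; a pose out of reach is approached as far as the arm can. A call is refused whole if a number of a shift passes 6.25 or a number of a turn 10.7, either way. A call with a gripper value outside its range is refused whole. The fingers move at their own pace and stop on an object; "squeeze" is the grip in N (left out, the last holds). Time passes only in rows, so rows that do not move let the fingers close. It gives the time, the measured TCP pose, the force and the opening at its end, in the units of the state.
- read_state(): the state, without advancing time (a new reading comes with each control period).
- camera(name): name is "side" or "top"; returns a dict with "image" (384x512x3 uint8, red, green, blue), "K" (3x3 intrinsics, pixels), "rvec" (rotation vector, rad) and "tvec" (3), from world to camera coordinates, as OpenCV has them. Camera axes: x right, y down, z forward; pixel columns grow to the right and rows downward; lengths in mm; the calibration is good to about 2 mm. A picture is of the moment at which its call begins. There is no depth.
- sign_off(): hands the job in, once; it reports no verdict.
Trained networks look in a picture, given as the dict that the camera call returned (one of the last four; its "shot" number tells which), for a name from the list of things; names that differ only in an ending like _2 or _b are one class to them, and where a whole thing is asked for, a point or a joint stands for the part that bears it (a point fixed in the world has none). Each returns a list of dicts, best first, with "conf" (0 to 1); they miss things now and then, are a little off and sometimes report something else, mostly with a low value. They report only what shows in the picture. A call takes as long as a camera call. They do not tell look-alikes from the thing itself.
- recognise(picture, name): "centre" ([x, y, z] in mm, in the coordinates of the camera as it stood for that picture, good to about 4 mm: the middle of the surface that is visible of it).
- regions_of(picture, name): "mask" (384x512 bool, what is visible of it).
The state is a dict: "clock": time; "joints": joint angles; "qd": joint speeds; "effort": joint torques, N m; "eef_pos": TCP position; "eef_rot": TCP orientation; "wrist_force": force on the tool from outside, world axes, zero at the start; "moment": the same for the moment, N m; "finger_gap": finger opening in mm.
Only numpy, scipy, OpenCV 4.12 (cv2) and the standard library are available. Lean on these libraries where they do the work, as an engineer would, in place of code of your own. Each camera call takes 0.05 s, during which the arm holds its last target.

## Working session

There is one attempt and no reset: what is moved stays moved. The work goes in short steps, Python scripts to look and compute and a tool call to move; the robot and the scene stay as the last step left them, time stands still between calls to the robot, and variables do not carry over. Pictures are saved under pics/ and viewed, and the job is handed in when it is done.

Besides the shell and the picture viewer there is one more tool, called after "Emit:" as name(argument=value, ...), one argument or row to a line, values as JSON. jog_arm: Moves the arm, as the interface text tells. Its arguments: {"type":"object","properties":{"increments":{"type":"array"},"squeeze":{"type":"number"}},"required":["increments"]}

```bash
ls; mkdir -p pics; python3 - <<'E'
from cell import *
import cv2,json,pickle
s=read_state(); print(s)
for n in("side","top"):
    c=camera(n); cv2.imwrite(f"pics/{n}0.png",cv2.cvtColor(c["image"],cv2.COLOR_RGB2BGR)); print(n,c["shot"],c["K"],c["rvec"],c["tvec"])
    R=cv2.Rodrigues(c["rvec"])[0]
    print("cam pos",-R.T@c["tvec"])
    pickle.dump(c,open(f"{n}0.pkl","wb"))
    for t in ("lock","plate","clip","tray","tin"):
        for r in recognise(c,t): print(t,round(r["conf"],2),(R.T@(r["centre"]-c["tvec"])).round(1))
E
```

```text
pics
{'clock': 0.0, 'joints': array([-1.26157928e+00,  3.00488119e-01,  1.52155587e+00,  2.85636707e-06,
        1.32069280e+00, -6.65870288e-02]), 'qd': array([-1.78958744e-04,  2.60621691e-04, -6.81795101e-04, -9.38636505e-05,
       -1.12218506e-03, -8.38725397e-04]), 'effort': array([-4.24727159e-04, -5.31798720e+01, -3.52741921e+01,  7.07237399e-02,
        2.42736196e-02, -1.09126056e-04]), 'eef_pos': array([ 201.79703596, -511.39973563,  226.8876423 ]), 'eef_rot': array([-3.14045123e+00, -7.88892842e-05,  3.75803324e-01]), 'wrist_force': array([ 0.63812339, -0.15268999, -0.7863458 ]), 'moment': array([ 0.03155413, -0.04473478,  0.02544481]), 'finger_gap': 94.11598515102882}
side 1 [[359.29183762   0.         258.68075163]
 [  0.         359.29183762 189.14423104]
 [  0.           0.           1.        ]] [ 0.72529012 -2.4451122   1.27951634] [461.36179477 225.53339946 634.66912842]
cam pos [155.13736696 579.32640347 553.92981336]
plate 0.9 [621.1 103.2  69.2]
clip 0.96 [548.  -95.1   5.1]
clip 0.73 [ 468.3 -236.4    1.7]
tray 0.87 [425.8 363.1   1.4]
tin 0.66 [ 701.4 -289.1   34.4]
top 2 [[480.49668159   0.         249.20067475]
 [  0.         480.49668159 191.53547385]
 [  0.           0.           1.        ]] [ 2.17849877 -2.13880242  0.15490968] [ -28.16464663  552.26445542 1137.84479575]
cam pos [ 398.46585126   -5.71401217 1200.69661893]
lock 0.6 [656.7 100.9  26.7]
lock 0.48 [ 478.3 -238.4    6.5]
plate 0.85 [620.1  97.4  67.4]
clip 0.62 [ 542.3 -111.1    9.7]
clip 0.59 [ 476.  -238.     3.4]
tray 0.59 [408.8 382.    4.9]
tray 0.24 [628.7 397.    8.9]
tin 0.8 [ 708.4 -300.2   51.2]
tin 0.2 [ 477.5 -236.     5.2]
```

View pics/side0.png

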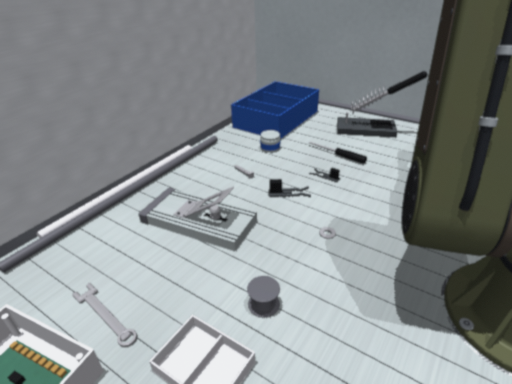

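View pics/top0.png

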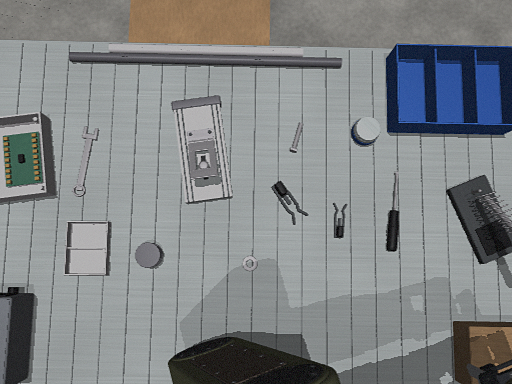

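```bash
python3 - <<'E'
import cv2
t=cv2.imread("pics/top0.png"); s=cv2.imread("pics/side0.png")
a=cv2.resize(t[85:215,150:260],None,fx=5,fy=5,interpolation=cv2.INTER_CUBIC)[:600]
b=cv2.resize(t[165:250,260:360],None,fx=7,fy=7,interpolation=cv2.INTER_CUBIC)
cv2.imwrite("pics/za.png",cv2.resize(t[90:210,160:245],None,fx=5,fy=5,interpolation=cv2.INTER_CUBIC)); cv2.imwrite("pics/zb.png",b)
cv2.imwrite("pics/zc.png",cv2.resize(s[175:250,130:265],None,fx=5.8,fy=5.8,interpolation=cv2.INTER_CUBIC))
cv2.imwrite("pics/zd.png",cv2.resize(s[160:210,255:350],None,fx=8,fy=8,interpolation=cv2.INTER_CUBIC))
E
```

```text
(no output)
```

View pics/za.png

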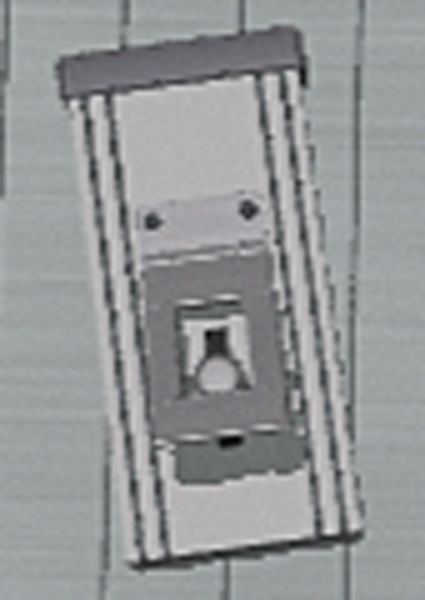

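View pics/zb.png

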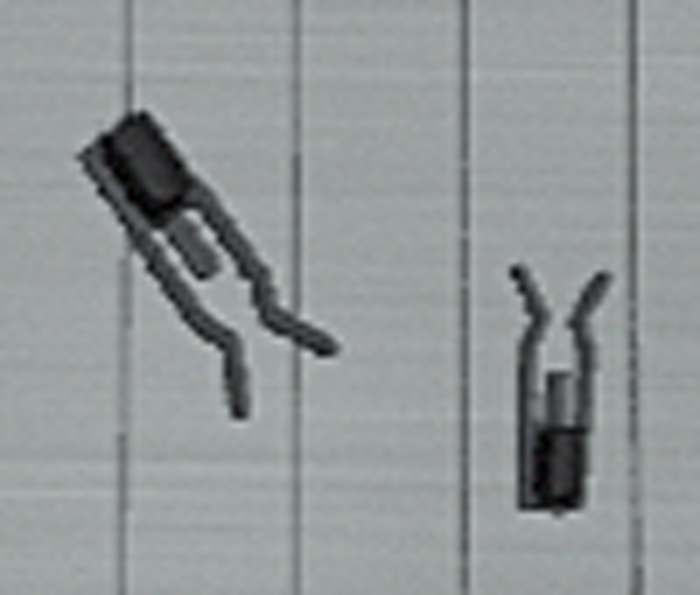

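View pics/zc.png

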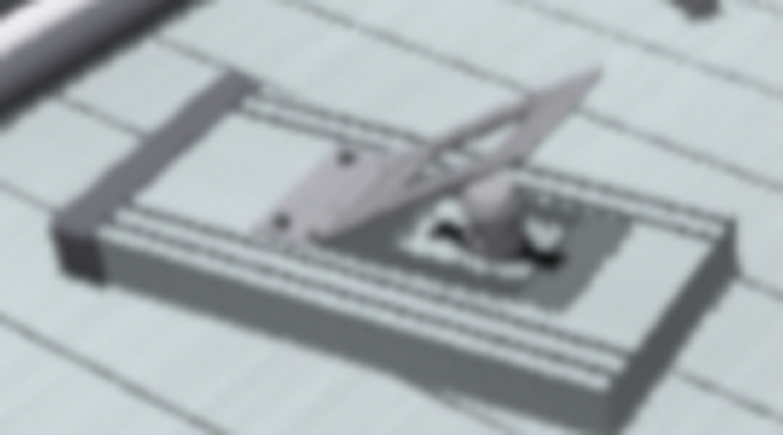

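View pics/zd.png

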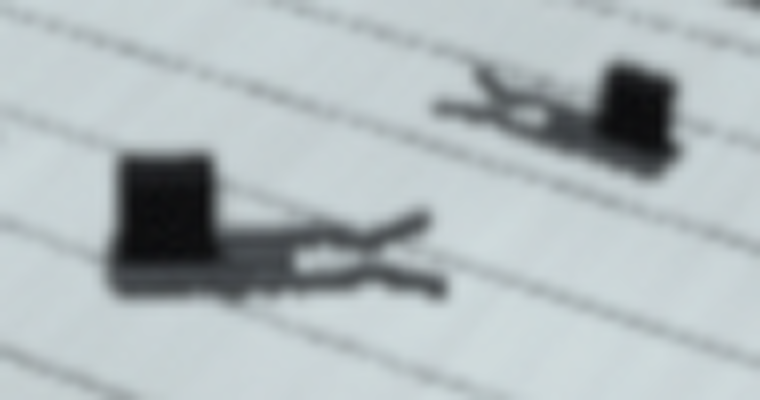

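```bash
cat > h.py <<'E'
import numpy as np,cv2,pickle
from scipy.optimize import least_squares
def load(n): return pickle.load(open(n,"rb"))
def proj(c,P): return cv2.projectPoints(np.asarray(P,float).reshape(-1,1,3),c["rvec"],c["tvec"],c["K"],None)[0].reshape(-1,2)
def ray(c,uv,z):
    R=cv2.Rodrigues(c["rvec"])[0]; C=-R.T@c["tvec"]; d=R.T@np.linalg.inv(c["K"])@[uv[0],uv[1],1.]
    return C+d*(z-C[2])/d[2]
def T(p,L): # pose x,y,yaw ; local pts
    c,s=np.cos(p[2]),np.sin(p[2]); L=np.asarray(L,float)
    return np.c_[p[0]+c*L[:,0]-s*L[:,1],p[1]+s*L[:,0]+c*L[:,1],L[:,2]]
def fit(obs,p0):
    f=lambda p:np.concatenate([(proj(c,T(p,L))-uv).ravel() for c,L,uv in obs])
    r=least_squares(f,p0,loss="soft_l1",x_scale=[10,10,.1]); return r.x,f(r.x).reshape(-1,2)
E
python3 - <<'E'
from h import *
t,s=load("top0.pkl"),load("side0.pkl")
A=lambda z,k,o:np.array(z,float)/k+o
L4=[(-80,58,28),(-80,-58,28),(180,62,30),(180,-62,30)]
ot=A([(133,560),(360,530),(58,62),(300,28)],5,(160,90)); os=A([(625,375),(735,225),(58,225),(238,72)],5.8,(130,175))
for nm,o in (("top",[(t,L4,ot)]),("side",[(s,L4,os)]),("both",[(t,L4,ot),(s,L4,os)])):
    p,r=fit(o,[600,100,.1]); print("lock",nm,p.round(3),r.round(1).tolist())
# clip : tips mid of bar ends
LT=[(30,13.5,3),(30,-13.5,3)]
ct=A([(518,270),(603,275)],7,(260,165)); cs=A([(480,72),(435,105)],8,(255,160))
g=A([(560,432),(560,505)],7,(260,165)) # grip top front/back
G=[(-29,0,34),(-55,0,34)]
print([ray(t,u,3).round(1) for u in ct],[ray(s,u,3).round(1) for u in cs])
gs=A([(610,65),(675,78)],8,(255,160))
print("grip top",[ray(t,u,34).round(1) for u in g],[ray(s,u,34).round(1) for u in gs])
E
```

```text
lock top [6.10462e+02 9.18040e+01 1.61000e-01] [[-0.6, 1.1], [0.9, 0.5], [-0.3, -0.9], [0.2, -0.7]]
lock side [6.03531e+02 9.40150e+01 1.59000e-01] [[-0.2, 3.4], [3.3, -1.7], [-0.6, -0.2], [-0.4, -0.7]]
lock both [6.08696e+02 9.11520e+01 1.65000e-01] [[-0.2, 1.9], [1.3, 1.1], [-0.3, -0.1], [0.1, -0.1], [-1.1, 1.6], [2.1, -3.2], [-1.3, -1.2], [-1.3, -1.7]]
[array([ 530.7, -231.9,    3. ]), array([ 529.5, -262.4,    3. ])] [array([ 528. , -259.1,    3. ]), array([ 531.5, -230. ,    3. ])]
grip top [array([ 471. , -240.3,   34. ]), array([ 445.7, -240.2,   34. ])] [array([ 470.9, -239.8,   34. ]), array([ 448.4, -243.5,   34. ])]
```

```bash
cat >> h.py <<'E'
def box(x0,x1,y0,y1,z0,z1):
    c=[(x,y,z) for x in(x0,x1) for y in(y0,y1) for z in(z0,z1)]
    return [(c[i],c[j]) for i in range(8) for j in range(i+1,8) if bin(i^j).count("1")==1]
def circ(x,y,z,r):
    a=np.linspace(0,2*np.pi,25); P=[(x+r*np.cos(q),y+r*np.sin(q),z) for q in a]; return list(zip(P[:-1],P[1:]))
LOCK=box(-80,165,-58,58,0,28)+box(165,180,-62,62,0,30)
def cl(sg): 
    P=[(-57,sg*10.5,3),(0,sg*10.5,3),(11,sg*6.5,3),(27,sg*15,3),(30,sg*15,3)]; return list(zip(P[:-1],P[1:]))
CLIP=box(-55,-29,-7,7,6,34)+cl(1)+cl(-1)
def plate(th):
    H=np.array([65,0,33.]); d=np.array([-np.cos(th),0,np.sin(th)]); n=np.array([np.sin(th),0,np.cos(th)])
    f=lambda a,y:tuple(H+a*d+2*n+np.array([0,y,0]))
    q=lambda a0,a1,w:[f(a0,-w),f(a1,-w),f(a1,w),f(a0,w),f(a0,-w)]
    o=[]
    for P in(q(0,125,32),q(33,97,17)): o+=list(zip(P[:-1],P[1:]))
    return o
def draw(c,items,fn,roi,k):
    x0,y0,x1,y1=roi; im=cv2.cvtColor(c["image"],cv2.COLOR_RGB2BGR)[y0:y1,x0:x1]
    im=cv2.resize(im,None,fx=k,fy=k,interpolation=cv2.INTER_CUBIC)
    for p,segs,col in items:
        for a,b in segs:
            uv=(proj(c,T(p,[a,b]))-[x0,y0]+.5)*k-.5
            cv2.line(im,tuple(np.round(uv[0]*4).astype(int).tolist()),tuple(np.round(uv[1]*4).astype(int).tolist()),col,1,cv2.LINE_AA,2)
    cv2.imwrite(fn,im); print(fn,im.shape)
E
python3 - <<'E'
from h import *
t,s=load("top0.pkl"),load("side0.pkl")
pl=[609,91.5,.161]; pc=[500.2,-243.5,-.085]
draw(t,[(pl,LOCK,(0,0,255)),(pl,plate(.5),(0,200,0)),(pl,circ(0,0,59,13),(255,0,0))],"pics/oa.png",(160,90,245,210),5)
draw(s,[(pl,LOCK,(0,0,255)),(pl,plate(.5),(0,200,0)),(pl,circ(0,0,59,13),(255,0,0))],"pics/ob.png",(130,175,265,250),5.8)
draw(t,[(pc,CLIP,(0,0,255))],"pics/oc.png",(310,190,370,250),9)
draw(s,[(pc,CLIP,(0,0,255))],"pics/od.png",(295,155,355,195),12)
E
```

```text
pics/oa.png (600, 425, 3)
pics/ob.png (435, 783, 3)
pics/oc.png (540, 540, 3)
pics/od.png (480, 720, 3)
```

View pics/oa.png

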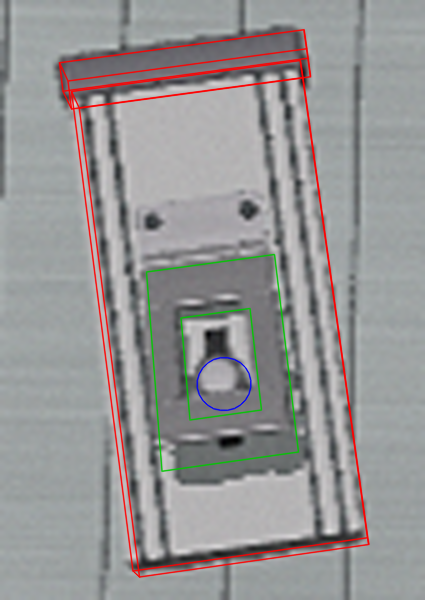

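View pics/ob.png

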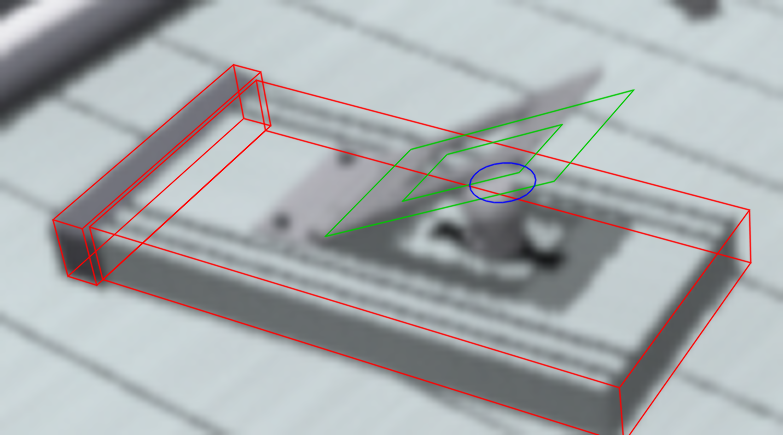

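View pics/oc.png

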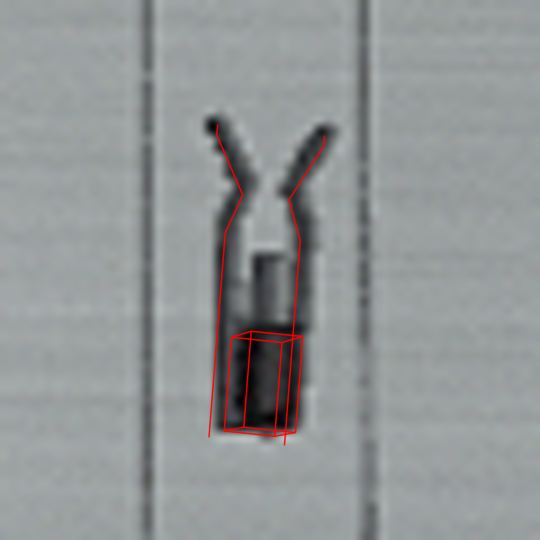

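View pics/od.png

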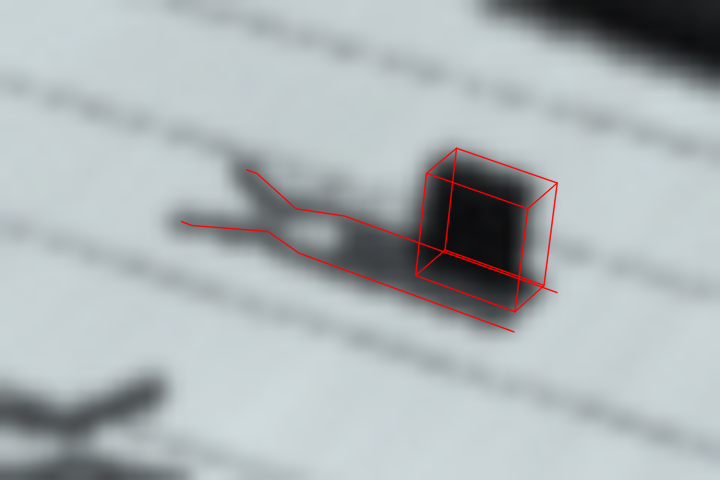

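```bash
python3 - <<'E'
from cell import *
from h import *
t,s=camera("top"),camera("side")
pickle.dump(t,open("top1.pkl","wb"));pickle.dump(s,open("side1.pkl","wb"))
A=lambda z,k,o:(np.array(z,float)+.5)/k+o-.5
for nm,u,z in (("tipmid",(270,127),3),("bulge",(267,190),3),("tongue",(268,256),5),("backL",(222,432),3),("backR",(303,432),3)):
    print(nm,ray(t,A(u,9,(310,190)),z).round(1))
for nm,u,z in (("tipfar",(240,165),3),("tipnear",(175,222),3)): print(nm,ray(s,A(u,12,(295,155)),z).round(1))
M={}
for c,n in((t,"top"),(s,"side")):
    R=cv2.Rodrigues(c["rvec"])[0]
    for q in("lock","plate","clip","plate_end","hinge","clip_bulge","slot"):
        try:
            rr=regions_of(c,q)
        except Exception as e: print(q,e); continue
        for i,r in enumerate(rr):
            ys,xs=np.where(r["mask"]); print(n,q,round(r["conf"],2),len(xs),xs.min(),xs.max(),ys.min(),ys.max()); M[n,q,i]=r["mask"]
    for q in ("plate_end","hinge","clip_seat","clip_bulge","slot"):
        try:
            for r in recognise(c,q): print(n,q,round(r["conf"],2),(R.T@(r["centre"]-c["tvec"])).round(1))
        except Exception as e: print(q,e)
pickle.dump(M,open("M.pkl","wb"))
E
```

```text
tipmid [ 530.8 -245.9    3. ]
bulge [ 513.1 -244.9    3. ]
tongue [ 494.5 -244.7    5. ]
backL [ 445.7 -232.     3. ]
backR [ 446.1 -254.4    3. ]
tipfar [ 530.9 -262.1    3. ]
tipnear [ 532.3 -230.     3. ]
top lock 0.63 4869 171 231 96 203
top plate 0.93 776 189 217 139 178
top clip 0.86 402 272 307 181 223
top clip 0.73 4955 171 232 96 203
top clip 0.58 262 333 346 203 237
top plate_end 0.88 754 189 217 139 178
top hinge 0.82 4876 172 232 95 202
top clip_bulge 0.57 212 334 343 204 237
top clip_bulge 0.56 328 273 306 182 214
top slot 0.61 4808 172 231 96 202
top plate_end 0.74 [627.2  96.   75.2]
top hinge 0.74 [653.   97.2  27.6]
top clip_seat 0.94 [ 547.5 -110.5    4.1]
top clip_seat 0.84 [ 478.6 -236.2    5.3]
top clip_seat 0.37 [647.3  96.2  28.5]
top clip_bulge 0.86 [ 550.  -107.9    6.2]
top clip_bulge 0.78 [ 476.7 -238.4    4.4]
side lock 0.59 4448 138 256 188 251
side plate 0.93 318 188 230 189 214
side clip 0.7 309 269 300 179 195
side clip 0.61 169 315 338 169 181
side clip 0.47 1051 72 136 284 347
side plate_end 0.81 386 186 232 188 215
side plate_end 0.43 265 311 339 168 181
side hinge 0.67 4345 139 256 188 250
side hinge 0.58 1166 247 279 275 317
side clip_bulge 0.64 420 268 309 179 196
side clip_bulge 0.51 237 314 339 168 182
side slot 0.91 4465 138 256 187 251
side slot 0.72 102 320 334 228 238
side plate_end 0.8 [622.1  97.3  70.9]
side plate_end 0.16 [ 469.5 -236.5    1.9]
side hinge 0.75 [633.3 118.3  27.4]
side clip_seat 0.76 [548.9 -96.6   5.7]
side clip_seat 0.66 [ 470.5 -233.6    2.1]
side clip_bulge 0.63 [551.3 -97.1   2.6]
side clip_bulge 0.57 [ 467.9 -239.5    4.2]
side slot 0.61 [633.2 117.1  27.4]
```

```bash
python3 - <<'E'
from h import *
from scipy.optimize import minimize
M=pickle.load(open("M.pkl","rb")); t,s=load("top1.pkl"),load("side1.pkl")
pts=[p for seg in LOCK for p in seg]
def sil(c,p,pl=None):
    im=np.zeros((384,512),np.float32); k=4; im=np.zeros((384*k,512*k),np.uint8)
    for B in (LOCK[:12],LOCK[12:]):
        uv=(proj(c,T(p,[q for g in B for q in g]))+.5)*k-.5
        cv2.fillConvexPoly(im,cv2.convexHull(np.round(uv).astype(np.int32)),1)
    return cv2.resize(im.astype(np.float32),(512,384),interpolation=cv2.INTER_AREA)
def cost(p,use):
    return sum(np.abs(sil(c,p)-m).sum()*w for c,m,w in use)
mt=M["top","lock",0].astype(float); ms=M["side","lock",0].astype(float)
# fill plate/post hole
fill=lambda m:cv2.morphologyEx(m.astype(np.uint8),cv2.MORPH_CLOSE,np.ones((41,41))).astype(float)
mt=np.maximum(mt,M["top","plate",0]); ms=np.maximum(ms,M["side","plate",0])
for n,u in(("top",[(t,mt,1)]),("side",[(s,ms,1)]),("both",[(t,mt,1),(s,ms,1)])):
    r=minimize(cost,[609,91.5,.155],args=(u,),method="Nelder-Mead",options=dict(initial_simplex=[[609,91.5,.155],[614,91,.155],[609,96,.155],[609,92,.175]],maxiter=200))
    print(n,r.x.round(3),r.fun)
p=[611,93,.15]
draw(t,[(p,LOCK,(0,0,255)),(p,plate(.6),(0,200,0)),(p,circ(-2,0,59,13),(255,0,0))],"pics/oa1.png",(160,90,245,210),5)
draw(s,[(p,LOCK,(0,0,255)),(p,plate(.6),(0,200,0)),(p,circ(-2,0,59,13),(255,0,0))],"pics/ob1.png",(130,175,265,250),5.8)
E
```

```text
top [6.10833e+02 9.38490e+01 1.58000e-01] 114.5
side [6.11603e+02 9.53240e+01 1.57000e-01] 256.1875
both [6.11551e+02 9.42600e+01 1.57000e-01] 387.8125
pics/oa1.png (600, 425, 3)
pics/ob1.png (435, 783, 3)
```

View pics/oa1.png

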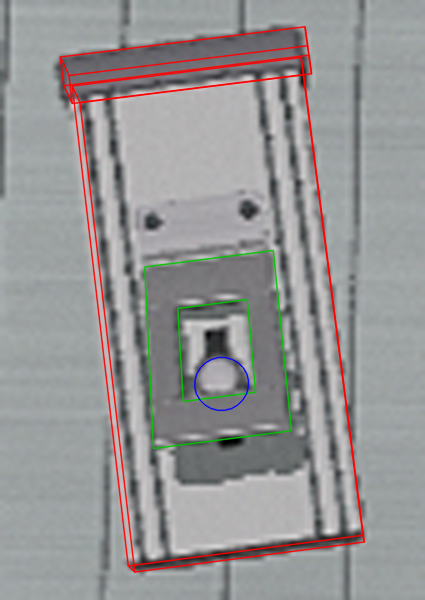

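View pics/ob1.png

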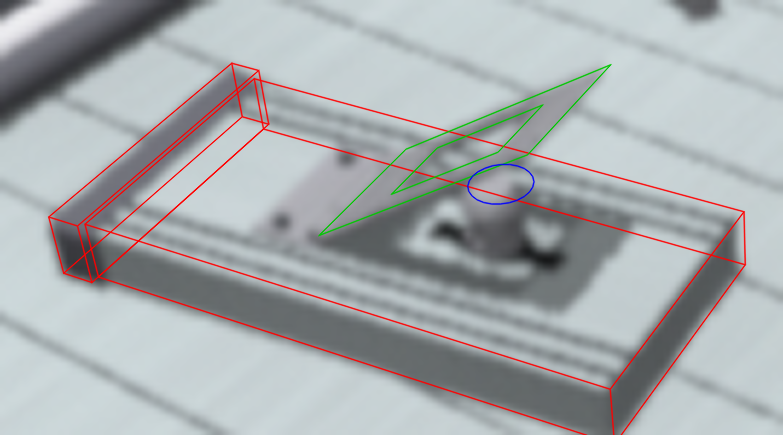

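```bash
cat >> h.py <<'E'
from scipy.spatial.transform import Rotation as Ro
LP=np.array([611.5,94.2,.155])
def lk(p): # world->lock
    c,s=np.cos(LP[2]),np.sin(LP[2]); d=np.asarray(p)-[LP[0],LP[1],0]; return np.array([c*d[0]+s*d[1],-s*d[0]+c*d[1],d[2]])
def wl(x,y,z): return T(LP,[(x,y,z)])[0]
def go(target,yaw=None):
    """shift in cm along tool axes (after turning to yaw) & turn deg"""
    from cell import read_state
    st=read_state(); r=Ro.from_euler("xyz",st["eef_rot"]); 
    tgt=r if yaw is None else Ro.from_euler("xyz",[np.pi,0,yaw])
    print("t",round(st["clock"],2),"pos",st["eef_pos"].round(1),"rot",st["eef_rot"].round(3),"F",st["wrist_force"].round(1),"gap",round(st["finger_gap"],1))
    print("turn deg",np.degrees((r.inv()*tgt).as_rotvec()).round(2),"shift cm",((tgt.inv().apply(np.asarray(target)-st["eef_pos"]))/10).round(2))
E
python3 - <<'E'
from h import *
t=load("top1.pkl")
p=ray(t,(217.5/5+160-.4,374.5/5+90-.4),59); print("post",p.round(1),lk(p).round(1))
go(wl(-27,0,160),.155)
E
```

```text
post [613.3  94.6  59. ] [ 1.9  0.1 59. ]
t 1.9 pos [ 201.9 -511.6  227.4] rot [-3.142 -0.     0.376] F [ 0.1 -0.1  0.8] gap 93.7
turn deg [-0.   -0.   12.65] shift cm [ 47.13 -53.53   6.74]
```

Emit:
jog_arm(
  increments=[
    [0, 0, 0, 0, 0, 6.32, 0],
    [0, 0, 0, 0, 0, 6.33, 0],
    [2.95, -3.35, 0.42, 0, 0, 0, 0],
    [2.95, -3.35, 0.42, 0, 0, 0, 0],
    [2.95, -3.35, 0.42, 0, 0, 0, 0],
    [2.95, -3.35, 0.42, 0, 0, 0, 0],
    [2.95, -3.35, 0.42, 0, 0, 0, 0],
    [2.95, -3.35, 0.42, 0, 0, 0, 0],
    [2.95, -3.35, 0.42, 0, 0, 0, 0],
    [2.95, -3.35, 0.42, 0, 0, 0, 0],
    [2.95, -3.35, 0.42, 0, 0, 0, 0],
    [2.95, -3.35, 0.42, 0, 0, 0, 0],
    [2.95, -3.35, 0.42, 0, 0, 0, 0],
    [2.95, -3.35, 0.42, 0, 0, 0, 0],
    [2.95, -3.35, 0.42, 0, 0, 0, 0],
    [2.95, -3.35, 0.42, 0, 0, 0, 0],
    [2.95, -3.35, 0.42, 0, 0, 0, 0],
    [2.95, -3.35, 0.42, 0, 0, 0, 0],
  ],
  squeeze=10,
)

```text
clock: 4.15
eef_pos: [586.1, 92.2, 160.1]
eef_rot: [3.142, -0.0, 0.155]
wrist_force: [0.0, -0.8, -0.2]
finger_gap: 0.6
```

```bash
python3 - <<'E'
from h import *
from cell import *
go(wl(-27,0,160),.155)
for n,roi,k in(("top",(160,90,260,210),5),("side",(130,130,265,250),5)):
    c=camera(n); pickle.dump(c,open(n+"2.pkl","wb")); draw(c,[(LP,plate(.62),(0,200,0))],f"pics/{n}2.png",roi,k)
E
```

```text
t 4.15 pos [586.1  92.2 160.1] rot [ 3.142 -0.     0.155] F [ 0.  -0.8 -0.2] gap 0.6
turn deg [ 0.   -0.01  0.  ] shift cm [-0.16  0.19  0.01]
pics/top2.png (600, 500, 3)
pics/side2.png (600, 675, 3)
```

View pics/side2.png

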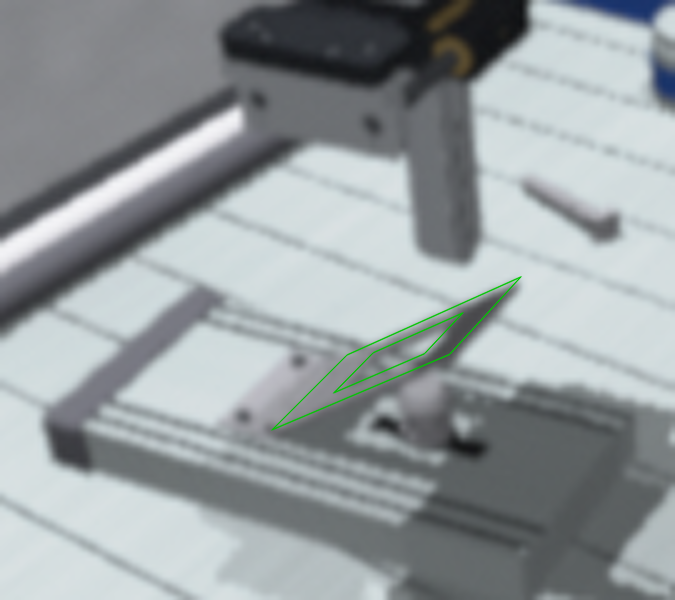

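```bash
python3 - <<'E'
import numpy as np
prev=(-21,108)
for th in (.6,.5,.4,.3,.2,.1,.03,0):
    x=65-117*np.cos(th)+2*np.sin(th)+8; z=33+117*np.sin(th)+2*np.cos(th)
    print(th,round(x,1),round(z,1),"dx %.2f dz %.2f"%((x-prev[0])/10,(prev[1]-z)/10)); prev=(x,z)
E
```

```text
0.6 -22.4 100.7 dx -0.14 dz 0.73
0.5 -28.7 90.8 dx -0.63 dz 0.99
0.4 -34.0 80.4 dx -0.53 dz 1.04
0.3 -38.2 69.5 dx -0.42 dz 1.09
0.2 -41.3 58.2 dx -0.31 dz 1.13
0.1 -43.2 46.7 dx -0.19 dz 1.15
0.03 -43.9 38.5 dx -0.07 dz 0.82
0 -44.0 35.0 dx -0.01 dz 0.35
```

Emit:
jog_arm(
  increments=[
    [0.22, 0.1, 1.5, 0, 0, 0, 0],
    [0.22, 0.09, 1.5, 0, 0, 0, 0],
    [0, 0, 0, 0, 0, 0, 0],
  ],
)

```text
clock: 4.62
eef_pos: [589.4, 88.7, 128.6]
eef_rot: [-3.141, 0.003, 0.154]
wrist_force: [0.4, -0.3, 0.5]
finger_gap: 0.5
```

```bash
python3 - <<'E'
from h import *
for i in range(4): go(wl(-21,0,130),.155)
E
```

```text
t 4.62 pos [589.4  88.7 128.6] rot [-3.141e+00  3.000e-03  1.540e-01] F [ 0.4 -0.3  0.5] gap 0.5
turn deg [-0.01  0.15 -0.07] shift cm [ 0.17 -0.2  -0.14]
t 4.62 pos [589.4  88.7 128.6] rot [-3.141e+00  3.000e-03  1.540e-01] F [ 0.4 -0.3  0.5] gap 0.5
turn deg [-0.01  0.15 -0.07] shift cm [ 0.17 -0.2  -0.14]
t 4.62 pos [589.4  88.7 128.6] rot [-3.141e+00  3.000e-03  1.540e-01] F [ 0.4 -0.3  0.5] gap 0.5
turn deg [-0.01  0.15 -0.07] shift cm [ 0.17 -0.2  -0.14]
t 4.62 pos [589.4  88.7 128.6] rot [-3.141e+00  3.000e-03  1.540e-01] F [ 0.4 -0.3  0.5] gap 0.5
turn deg [-0.01  0.15 -0.07] shift cm [ 0.17 -0.2  -0.14]
```

Emit:
jog_arm(
  increments=[
    [0, -0.1, 0.4, 0, 0, 0, 0],
    [-0.1, 0, 0.4, 0, 0, 0, 0],
    [-0.3, 0, 0.5, 0, 0, 0, 0],
    [-0.33, 0, 0.5, 0, 0, 0, 0],
    [-0.27, 0, 0.5, 0, 0, 0, 0],
    [-0.26, 0, 0.52, 0, 0, 0, 0],
    [-0.21, 0, 0.54, 0, 0, 0, 0],
    [-0.21, 0, 0.54, 0, 0, 0, 0],
    [-0.16, 0, 0.56, 0, 0, 0, 0],
    [-0.15, 0, 0.56, 0, 0, 0, 0],
  ],
)

```text
clock: 5.88
eef_pos: [570.2, 87.6, 79.7]
eef_rot: [-3.142, -0.0, 0.155]
wrist_force: [1.2, -0.3, 0.2]
finger_gap: 0.7
```

```bash
python3 - <<'E'
from h import *
from cell import *
go(wl(-43,0,57),.155)
for n,roi,k in(("side",(130,130,265,250),5),):
    c=camera(n); pickle.dump(c,open(n+"3.pkl","wb")); draw(c,[(LP,plate(.2),(0,200,0))],f"pics/{n}3.png",roi,k)
E
```

```text
t 5.88 pos [570.2  87.6  79.7] rot [-3.142 -0.     0.155] F [ 1.2 -0.3  0.2] gap 0.7
turn deg [-0. -0. -0.] shift cm [-0.11 -0.02  2.27]
pics/side3.png (600, 675, 3)
```

View pics/side3.png

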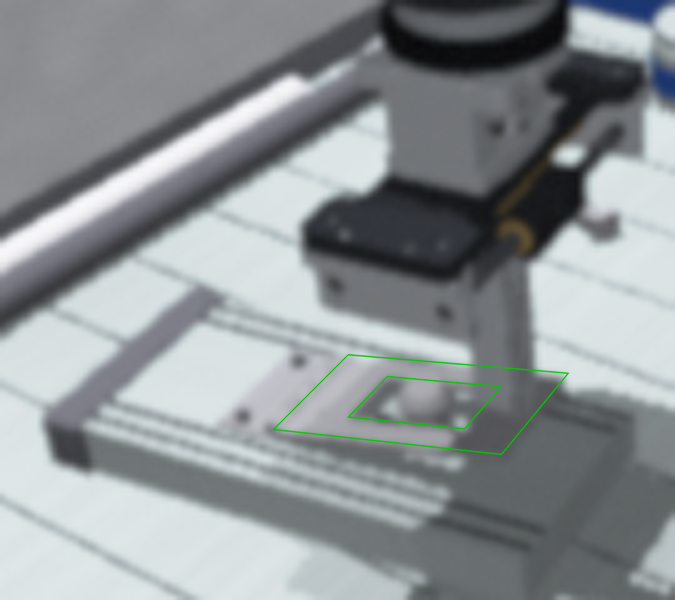

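Emit:
jog_arm(
  increments=[
    [-0.1, 0, 0.5, 0, 0, 0, 0],
    [-0.1, 0, 0.5, 0, 0, 0, 0],
    [-0.05, 0, 0.4, 0, 0, 0, 0],
    [-0.03, 0, 0.3, 0, 0, 0, 0],
    [-0.02, 0, 0.25, 0, 0, 0, 0],
    [0, 0, 0.15, 0, 0, 0, 0],
    [0, 0, 0, 0, 0, 0, 0],
  ],
)

```text
clock: 6.8
eef_pos: [567.2, 87.1, 58.9]
eef_rot: [-3.142, 0.0, 0.155]
wrist_force: [-0.0, -0.2, 0.4]
finger_gap: 0.3
```

Emit:
jog_arm(
  increments=[
    [0, 0, 0.1, 0, 0, 0, 0],
    [0, 0, 0, 0, 0, 0, 0],
  ],
)

```text
clock: 7.05
eef_pos: [567.3, 87.1, 58.0]
eef_rot: [3.142, 0.0, 0.155]
wrist_force: [0.3, 0.7, -0.6]
finger_gap: 0.6
```

Emit:
jog_arm(
  increments=[
    [0, 0, 0.08, 0, 0, 0, 0],
    [0, 0, 0, 0, 0, 0, 0],
  ],
)

```text
clock: 7.3
eef_pos: [567.3, 87.1, 57.3]
eef_rot: [-3.142, -0.0, 0.155]
wrist_force: [-1.0, 0.4, 0.0]
finger_gap: 1.0
```

Emit:
jog_arm(
  increments=[
    [0, 0, 0.05, 0, 0, 0, 0],
    [0, 0, 0, 0, 0, 0, 0],
  ],
)

```text
clock: 7.55
eef_pos: [567.4, 87.1, 57.2]
eef_rot: [3.142, -0.0, 0.155]
wrist_force: [-1.6, -0.4, 6.4]
finger_gap: 0.3
```

Emit:
jog_arm(
  increments=[
    [0, 0, 0.05, 0, 0, 0, 0],
    [0, 0, 0, 0, 0, 0, 0],
  ],
)

```text
clock: 7.8
eef_pos: [567.4, 87.1, 57.1]
eef_rot: [3.142, -0.0, 0.155]
wrist_force: [-4.2, 0.4, 11.3]
finger_gap: 0.5
```

Emit:
jog_arm(
  increments=[
    [0, 0, -1, 0, 0, 0, 0],
    [0, 0, -3, 0, 0, 0, 4.5],
    [0, 0, -4, 0, 0, 0, 4.5],
    [0, 0, -2, 0, 0, 0, 4.5],
    [0, 0, 0, 0, 0, 5.15, 4.5],
    [0, 0, 0, 0, 0, 5.15, 4.5],
  ],
)

```text
clock: 8.55
eef_pos: [567.4, 87.1, 156.9]
eef_rot: [-3.141, -0.001, -0.028]
wrist_force: [0.7, 0.5, -0.1]
finger_gap: 44.0
```

```bash
python3 - <<'E'
from h import *
from cell import *
go([459.5,-243.7,120],-.025)
for n,roi,k in(("side",(130,130,265,250),5),("top",(160,90,260,210),5)):
    c=camera(n); pickle.dump(c,open(n+"4.pkl","wb")); draw(c,[(LP,plate(.0),(0,200,0))],f"pics/{n}4.png",roi,k)
E
```

```text
t 8.55 pos [567.4  87.1 156.9] rot [-3.141e+00 -1.000e-03 -2.800e-02] F [ 0.7  0.5 -0.1] gap 44.0
turn deg [-0.01 -0.05 -0.16] shift cm [-9.96 33.34  3.69]
pics/side4.png (600, 675, 3)
pics/top4.png (600, 500, 3)
```

View pics/side4.png

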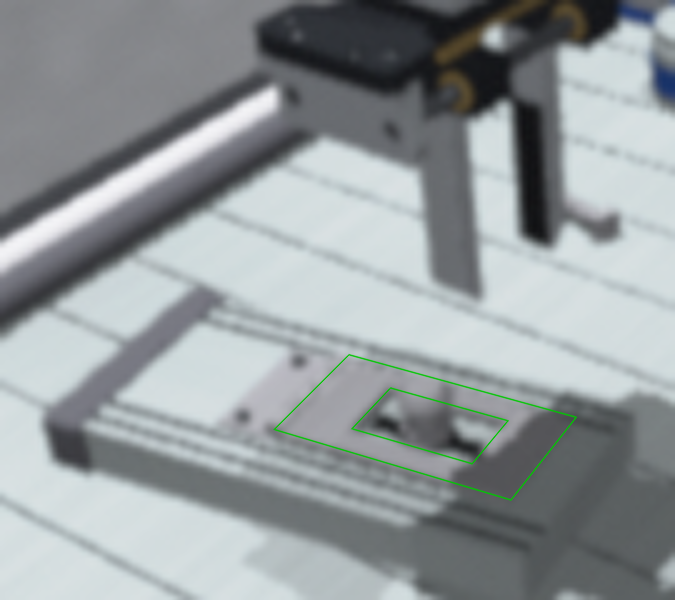

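Plate lies flat (drawn outline at angle 0 matches: free end around (545,455) in the crop, post through the window at (430,410)). On to the clip.

Emit:
jog_arm(
  increments=[
    [-1.25, 4.17, 0.3, 0, 0, 0, 4.5],
    [-1.25, 4.17, 0.4, 0, 0, 0, 4.5],
    [-1.25, 4.17, 0.5, 0, 0, 0, 4.5],
    [-1.25, 4.17, 0.5, 0, 0, 0, 4.5],
    [-1.24, 4.17, 0.5, 0, 0, 0, 4.5],
    [-1.24, 4.17, 0.5, 0, 0, 0, 4.5],
    [-1.24, 4.16, 0.5, 0, 0, 0, 4.5],
    [-1.24, 4.16, 0.5, 0, 0, 0, 4.5],
    [0, 0, 0, 0, 0, 0, 4.5],
    [0, 0, 0, 0, 0, 0, 4.5],
  ],
)

```text
clock: 9.9
eef_pos: [459.6, -243.3, 119.4]
eef_rot: [-3.141, -0.0, -0.024]
wrist_force: [-0.0, -0.3, 0.3]
finger_gap: 45.0
```

```bash
python3 - <<'E'
from h import *
from cell import *
go([459.5,-243.7,31],-.025)
pc=[501.5,-244.8,-.025]
for n,roi,k in(("side",(280,120,370,200),8),("top",(290,160,380,250),6)):
    c=camera(n); pickle.dump(c,open(n+"5.pkl","wb")); draw(c,[(pc,CLIP,(0,0,255))],f"pics/{n}5.png",roi,k)
c=load("top4.pkl"); draw(c,[(pc,CLIP,(0,0,255))],f"pics/top5b.png",(290,160,380,250),6)
E
```

```text
t 9.9 pos [ 459.6 -243.3  119.4] rot [-3.141 -0.    -0.024] F [-0.  -0.3  0.3] gap 45.0
turn deg [-0.01 -0.01  0.07] shift cm [-0.01  0.04  8.84]
pics/side5.png (640, 720, 3)
pics/top5.png (540, 540, 3)
pics/top5b.png (540, 540, 3)
```

View pics/side5.png

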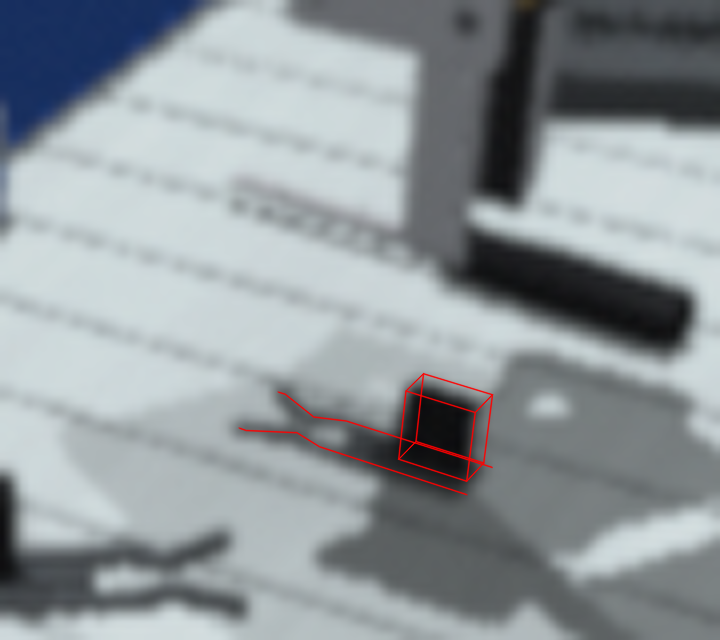

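View pics/top5.png

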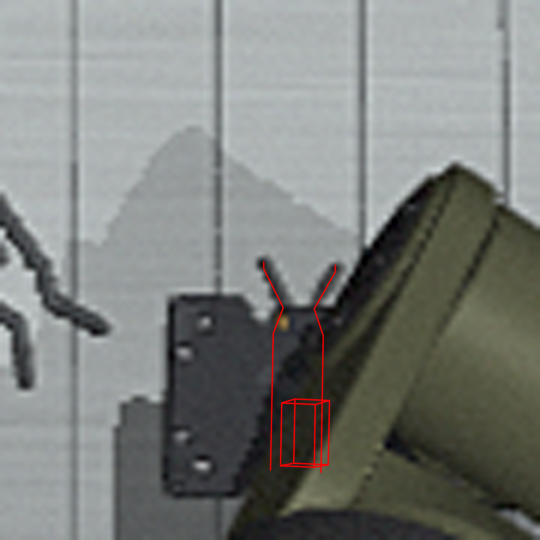

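View pics/top5b.png

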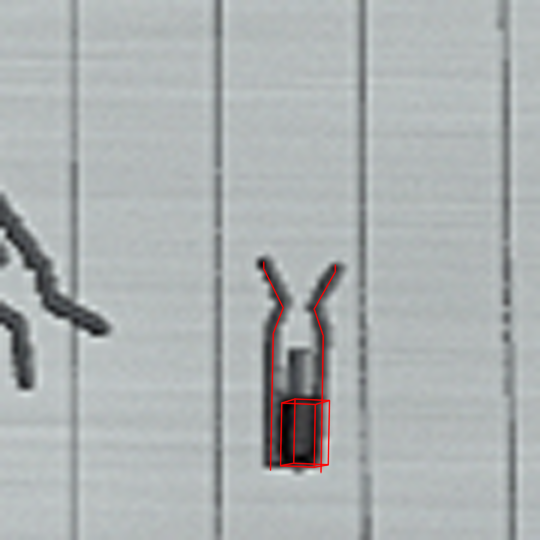

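Emit:
jog_arm(
  increments=[
    [0, 0.02, 2.5, 0, 0, 0, 4.5],
    [0, 0, 2.5, 0, 0, 0, 4.5],
    [0, 0, 2, 0, 0, 0, 4.5],
    [0, 0, 1, 0, 0, 0, 4.5],
    [0, 0, 0.6, 0, 0, 0, 4.5],
    [0, 0, 0.24, 0, 0, 0, 4.5],
    [0, 0, 0, 0, 0, 0, 4.5],
  ],
)

```text
clock: 10.88
eef_pos: [459.6, -244.0, 31.2]
eef_rot: [3.141, -0.0, -0.025]
wrist_force: [0.2, 0.0, 0.1]
finger_gap: 45.2
```

Emit:
jog_arm(
  increments=[
    [0, 0, 0, 0, 0, 0, 2],
    [0, 0, 0, 0, 0, 0, 1],
    [0, 0, 0, 0, 0, 0, 0.5],
    [0, 0, 0, 0, 0, 0, 0],
    [0, 0, 0, 0, 0, 0, 0],
    [0, 0, 0, 0, 0, 0, 0],
    [0, 0, 0, 0, 0, 0, 0],
  ],
  squeeze=40,
)

```text
clock: 11.75
eef_pos: [459.5, -244.0, 30.9]
eef_rot: [3.142, -0.0, -0.025]
wrist_force: [-1.0, 0.3, 2.3]
finger_gap: 13.8
```

Emit:
jog_arm(
  increments=[
    [0, 0, -0.5, 0, 0, 0, 0],
    [0, 0, -1.5, 0, 0, 0, 0],
    [0, 0, -3, 0, 0, 0, 0],
    [0, 0, -3, 0, 0, 0, 0],
    [0, 0, -2, 0, 0, -5.15, 0],
    [0, 0, 0, 0, 0, -5.15, 0],
    [0, 0, 0, 0, 0, 0, 0],
  ],
)

```text
clock: 12.62
eef_pos: [459.5, -244.0, 131.8]
eef_rot: [3.141, -0.001, 0.154]
wrist_force: [0.7, -0.4, -1.6]
finger_gap: 14.2
```

```bash
python3 - <<'E'
from h import *
go(wl(-104,0,100),.155)
E
```

```text
t 12.62 pos [ 459.5 -244.   131.8] rot [ 3.141e+00 -1.000e-03  1.540e-01] F [ 0.7 -0.4 -1.6] gap 14.2
turn deg [ 0.04 -0.04 -0.03] shift cm [  9.83 -31.07   3.18]
```

Emit:
jog_arm(
  increments=[
    [1.09, -3.1, 0, 0, 0, 0, 0],
    [1.09, -3.5, 0, 0, 0, 0, 0],
    [1.09, -3.5, 0, 0, 0, 0, 0],
    [1.09, -3.5, 0.4, 0, 0, 0, 0],
    [1.09, -3.5, 0.4, 0, 0, 0, 0],
    [1.09, -3.5, 0.5, 0, 0, 0, 0],
    [1.09, -3.5, 0.5, 0, 0, 0, 0],
    [1.1, -3.5, 0.5, 0, 0, 0, 0],
    [1.1, -3.47, 0.5, 0, 0, 0, 0],
    [0, 0, 0.38, 0, 0, 0, 0],
    [0, 0, 0, 0, 0, 0, 0],
    [0, 0, 0, 0, 0, 0, 0],
  ],
)

```text
clock: 14.12
eef_pos: [508.6, 77.4, 99.3]
eef_rot: [3.142, -0.0, 0.153]
wrist_force: [-1.2, -0.6, -0.6]
finger_gap: 13.8
```

```bash
python3 - <<'E'
from h import *
from cell import *
go(wl(-104,0,71),.155)
s=read_state(); p=s["eef_pos"]; y=s["eef_rot"][2]
# clip pose from tool, drawn raised by (z-31)
dz=p[2]-31
pc=[p[0]+42*np.cos(y),p[1]+42*np.sin(y),y]
C=[(tuple(np.add(a,(0,0,dz))),tuple(np.add(b,(0,0,dz)))) for a,b in CLIP]
for n,roi,k in(("side",(150,120,285,250),4.6),("top",(160,120,260,250),4.6)):
    c=camera(n); pickle.dump(c,open(n+"6.pkl","wb")); draw(c,[(pc,C,(0,0,255)),(LP,plate(0)+circ(2,0,59,13),(0,200,0))],f"pics/{n}6.png",roi,k)
    draw(c,[],f"pics/{n}6p.png",roi,k)
E
```

```text
t 14.12 pos [508.6  77.4  99.3] rot [ 3.142 -0.     0.153] F [-1.2 -0.6 -0.6] gap 13.8
turn deg [ 0.   -0.01 -0.1 ] shift cm [ 0.02 -0.07  2.83]
pics/side6.png (598, 621, 3)
pics/side6p.png (598, 621, 3)
pics/top6.png (598, 460, 3)
pics/top6p.png (598, 460, 3)
```

View pics/side6.png

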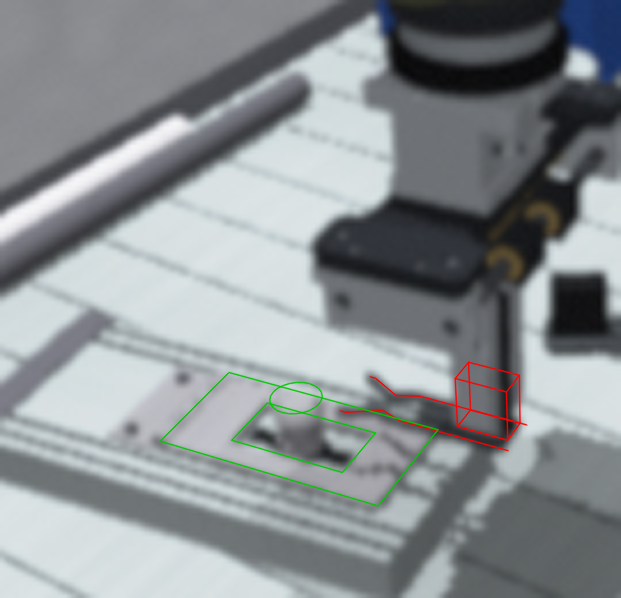

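View pics/top6.png

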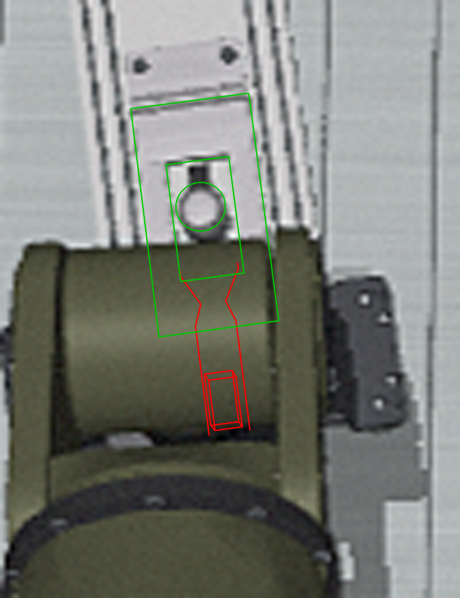

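View pics/top6p.png

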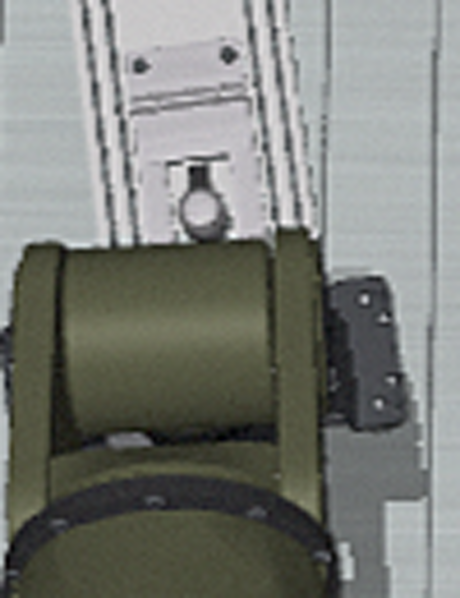

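Emit:
jog_arm(
  increments=[
    [0, -0.07, 0.8, 0, 0, 0, 0],
    [0, 0, 0.8, 0, 0, 0, 0],
    [0, 0, 0.8, 0, 0, 0, 0],
    [0, 0, 0.43, 0, 0, 0, 0],
    [0, 0, 0, 0, 0, 0, 0],
    [0, 0, 0, 0, 0, 0, 0],
  ],
)

```text
clock: 14.98
eef_pos: [508.6, 78.9, 70.9]
eef_rot: [3.142, -0.0, 0.155]
wrist_force: [0.9, -0.1, -1.3]
finger_gap: 13.2
```

```bash
python3 - <<'E'
from h import *
from cell import *
go(wl(-40,0,71),.155)
s=read_state(); p=s["eef_pos"]; y=s["eef_rot"][2]
dz=p[2]-31
pc=[p[0]+42*np.cos(y),p[1]+42*np.sin(y),y]
C=[(tuple(np.add(a,(0,0,dz))),tuple(np.add(b,(0,0,dz)))) for a,b in CLIP]
c=camera("side"); pickle.dump(c,open("side7.pkl","wb")); draw(c,[],f"pics/side7.png",(175,175,265,240),8)
E
```

```text
t 14.97 pos [508.6  78.9  70.9] rot [ 3.142 -0.     0.155] F [ 0.9 -0.1 -1.3] gap 13.2
turn deg [ 0.   -0.02  0.  ] shift cm [ 6.4   0.08 -0.01]
pics/side7.png (520, 720, 3)
```

View pics/side7.png

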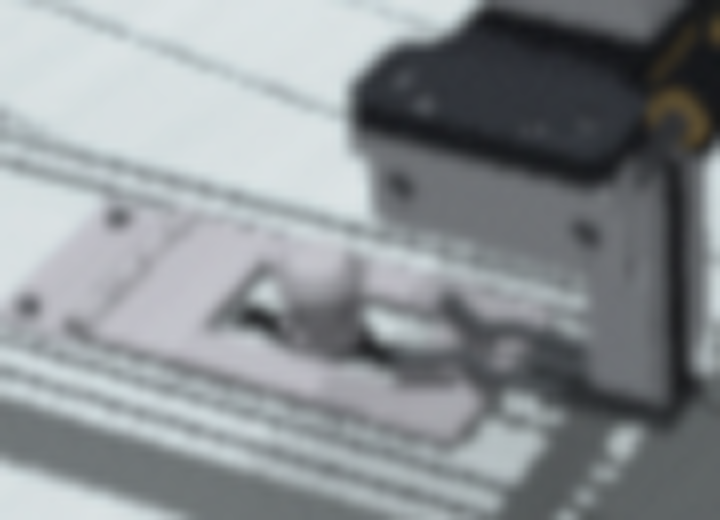

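Emit:
jog_arm(
  increments=[
    [0.4, 0.05, 0, 0, 0, 0, 0],
    [0.5, 0, 0, 0, 0, 0, 0],
    [0.5, 0, 0, 0, 0, 0, 0],
    [0.5, 0, 0, 0, 0, 0, 0],
    [0.4, 0, 0, 0, 0, 0, 0],
    [0, 0, 0, 0, 0, 0, 0],
  ],
)

```text
clock: 15.78
eef_pos: [531.5, 82.0, 70.7]
eef_rot: [-3.142, 0.0, 0.155]
wrist_force: [0.1, 0.3, -1.4]
finger_gap: 13.7
```

Emit:
jog_arm(
  increments=[
    [0.2, 0, 0, 0, 0, 0, 0],
    [0.2, 0, 0, 0, 0, 0, 0],
    [0.2, 0, 0, 0, 0, 0, 0],
    [0.2, 0, 0, 0, 0, 0, 0],
    [0, 0, 0, 0, 0, 0, 0],
  ],
)

```text
clock: 16.4
eef_pos: [539.3, 83.2, 70.7]
eef_rot: [-3.142, -0.0, 0.155]
wrist_force: [0.4, -0.2, -0.9]
finger_gap: 13.8
```

Emit:
jog_arm(
  increments=[
    [0.2, 0, 0, 0, 0, 0, 0],
    [0.2, 0, 0, 0, 0, 0, 0],
    [0, 0, 0, 0, 0, 0, 0],
  ],
)

```text
clock: 16.77
eef_pos: [543.3, 83.8, 70.7]
eef_rot: [-3.142, -0.0, 0.155]
wrist_force: [0.1, 0.2, -1.2]
finger_gap: 13.3
```

Emit:
jog_arm(
  increments=[
    [0.2, 0, 0, 0, 0, 0, 0],
    [0.2, 0, 0, 0, 0, 0, 0],
    [0, 0, 0, 0, 0, 0, 0],
  ],
)

```text
clock: 17.15
eef_pos: [547.2, 84.4, 70.7]
eef_rot: [-3.142, -0.0, 0.155]
wrist_force: [-0.5, -0.5, -0.6]
finger_gap: 14.0
```

Emit:
jog_arm(
  increments=[
    [0.2, 0, 0, 0, 0, 0, 0],
    [0, 0, 0, 0, 0, 0, 0],
  ],
)

```text
clock: 17.4
eef_pos: [549.2, 84.7, 70.7]
eef_rot: [3.142, -0.0, 0.155]
wrist_force: [0.3, -0.2, -1.1]
finger_gap: 13.9
```

Emit:
jog_arm(
  increments=[
    [0.2, 0, 0, 0, 0, 0, 0],
    [0, 0, 0, 0, 0, 0, 0],
  ],
)

```text
clock: 17.65
eef_pos: [550.7, 85.0, 70.5]
eef_rot: [-3.142, 0.001, 0.155]
wrist_force: [-2.6, -0.7, -0.8]
finger_gap: 13.5
```

Emit:
jog_arm(
  increments=[
    [0.1, 0, 0, 0, 0, 0, 0],
    [0, 0, 0, 0, 0, 0, 0],
  ],
)

```text
clock: 17.9
eef_pos: [551.3, 85.1, 70.4]
eef_rot: [-3.141, 0.002, 0.155]
wrist_force: [-6.5, -1.8, -0.4]
finger_gap: 13.4
```

Emit:
jog_arm(
  increments=[
    [0.1, 0, 0, 0, 0, 0, 0],
    [0, 0, 0, 0, 0, 0, 0],
  ],
)

```text
clock: 18.15
eef_pos: [552.1, 85.3, 70.2]
eef_rot: [-3.141, 0.003, 0.155]
wrist_force: [-6.7, -2.1, -1.3]
finger_gap: 13.5
```

Emit:
jog_arm(
  increments=[
    [0.1, 0, 0, 0, 0, 0, 0],
    [0, 0, 0, 0, 0, 0, 0],
  ],
)

```text
clock: 18.4
eef_pos: [552.7, 85.4, 70.1]
eef_rot: [-3.141, 0.004, 0.155]
wrist_force: [-9.8, -2.8, 0.0]
finger_gap: 14.1
```

Emit:
jog_arm(
  increments=[
    [0.1, 0, 0, 0, 0, 0, 0],
    [0, 0, 0, 0, 0, 0, 0],
  ],
)

```text
clock: 18.65
eef_pos: [554.2, 85.6, 70.2]
eef_rot: [-3.141, 0.002, 0.155]
wrist_force: [-5.3, -2.3, -1.8]
finger_gap: 13.8
```

Emit:
jog_arm(
  increments=[
    [0.1, 0, 0, 0, 0, 0, 0],
    [0, 0, 0, 0, 0, 0, 0],
  ],
)

```text
clock: 18.9
eef_pos: [555.1, 85.7, 70.2]
eef_rot: [-3.141, 0.003, 0.155]
wrist_force: [-6.4, -1.6, -1.7]
finger_gap: 13.8
```

Emit:
jog_arm(
  increments=[
    [0.1, 0, 0, 0, 0, 0, 0],
    [0, 0, 0, 0, 0, 0, 0],
  ],
)

```text
clock: 19.15
eef_pos: [555.9, 85.8, 70.1]
eef_rot: [-3.141, 0.003, 0.155]
wrist_force: [-6.2, -1.2, -2.5]
finger_gap: 13.8
```

Emit:
jog_arm(
  increments=[
    [0.1, 0, 0, 0, 0, 0, 0],
    [0, 0, 0, 0, 0, 0, 0],
  ],
)

```text
clock: 19.4
eef_pos: [557.0, 86.0, 70.1]
eef_rot: [-3.141, 0.003, 0.155]
wrist_force: [-6.4, -1.5, -2.6]
finger_gap: 13.3
```

Emit:
jog_arm(
  increments=[
    [0.1, 0, 0, 0, 0, 0, 0],
    [0, 0, 0, 0, 0, 0, 0],
  ],
)

```text
clock: 19.65
eef_pos: [558.4, 86.2, 70.2]
eef_rot: [-3.141, 0.002, 0.155]
wrist_force: [-2.9, -1.1, -3.8]
finger_gap: 13.3
```

Emit:
jog_arm(
  increments=[
    [0.1, 0, 0, 0, 0, 0, 0],
    [0, 0, 0, 0, 0, 0, 0],
  ],
)

```text
clock: 19.9
eef_pos: [560.3, 86.5, 70.8]
eef_rot: [-3.142, -0.001, 0.155]
wrist_force: [-0.2, -1.2, -2.5]
finger_gap: 13.8
```

Emit:
jog_arm(
  increments=[
    [0.1, 0, 0, 0, 0, 0, 0],
    [0, 0, 0, 0, 0, 0, 0],
  ],
)

```text
clock: 20.15
eef_pos: [561.5, 86.6, 71.0]
eef_rot: [3.142, -0.002, 0.155]
wrist_force: [1.0, -0.8, -1.6]
finger_gap: 13.9
```

Emit:
jog_arm(
  increments=[
    [0.1, 0, 0, 0, 0, 0, 0],
    [0.1, 0, 0, 0, 0, 0, 0],
    [0, 0, 0, 0, 0, 0, 0],
  ],
)

```text
clock: 20.52
eef_pos: [563.1, 86.9, 70.8]
eef_rot: [3.142, -0.0, 0.155]
wrist_force: [0.6, -0.7, -1.2]
finger_gap: 13.5
```

Emit:
jog_arm(
  increments=[
    [0.1, 0, 0, 0, 0, 0, 0],
    [0.1, 0, 0, 0, 0, 0, 0],
    [0, 0, 0, 0, 0, 0, 0],
  ],
)

```text
clock: 20.9
eef_pos: [565.0, 87.2, 70.7]
eef_rot: [3.142, -0.0, 0.155]
wrist_force: [-0.1, -0.7, -2.2]
finger_gap: 13.8
```

Emit:
jog_arm(
  increments=[
    [0.1, 0, 0, 0, 0, 0, 0],
    [0, 0, 0, 0, 0, 0, 0],
  ],
)

```text
clock: 21.15
eef_pos: [566.0, 87.4, 70.8]
eef_rot: [3.142, -0.0, 0.155]
wrist_force: [-0.6, -1.1, -1.9]
finger_gap: 14.1
```

Emit:
jog_arm(
  increments=[
    [0.1, 0, 0, 0, 0, 0, 0],
    [0, 0, 0, 0, 0, 0, 0],
  ],
)

```text
clock: 21.4
eef_pos: [567.1, 87.5, 70.8]
eef_rot: [3.142, -0.0, 0.155]
wrist_force: [0.6, -0.4, -2.2]
finger_gap: 13.6
```

Emit:
jog_arm(
  increments=[
    [0.1, 0, 0, 0, 0, 0, 0],
    [0, 0, 0, 0, 0, 0, 0],
  ],
)

```text
clock: 21.65
eef_pos: [568.1, 87.6, 70.8]
eef_rot: [3.142, -0.0, 0.155]
wrist_force: [0.5, -0.7, -1.9]
finger_gap: 14.0
```

Emit:
jog_arm(
  increments=[
    [0.1, 0, 0, 0, 0, 0, 0],
    [0, 0, 0, 0, 0, 0, 0],
  ],
)

```text
clock: 21.9
eef_pos: [569.0, 87.9, 70.8]
eef_rot: [-3.142, -0.0, 0.155]
wrist_force: [-0.1, -0.5, -1.2]
finger_gap: 14.1
```

Emit:
jog_arm(
  increments=[
    [0.1, 0, 0, 0, 0, 0, 0],
    [0, 0, 0, 0, 0, 0, 0],
  ],
)

```text
clock: 22.15
eef_pos: [569.9, 88.1, 70.8]
eef_rot: [-3.141, -0.0, 0.155]
wrist_force: [-0.6, -0.3, -1.3]
finger_gap: 14.0
```

Emit:
jog_arm(
  increments=[
    [0.1, 0, 0, 0, 0, 0, 0],
    [0, 0, 0, 0, 0, 0, 0],
  ],
)

```text
clock: 22.4
eef_pos: [570.6, 88.1, 70.7]
eef_rot: [-3.141, 0.001, 0.155]
wrist_force: [-3.1, -0.5, 1.0]
finger_gap: 13.8
```

Emit:
jog_arm(
  increments=[
    [0.1, 0, 0, 0, 0, 0, 0],
    [0, 0, 0, 0, 0, 0, 0],
  ],
)

```text
clock: 22.65
eef_pos: [571.1, 88.2, 70.6]
eef_rot: [-3.142, 0.002, 0.155]
wrist_force: [-8.8, -1.1, 3.7]
finger_gap: 13.5
```

Emit:
jog_arm(
  increments=[
    [0.06, 0, 0, 0, 0, 0, 0],
    [0, 0, 0, 0, 0, 0, 0],
  ],
)

```text
clock: 22.9
eef_pos: [571.4, 88.3, 70.6]
eef_rot: [-3.141, 0.003, 0.155]
wrist_force: [-11.1, -2.7, 7.0]
finger_gap: 13.7
```

Emit:
jog_arm(
  increments=[
    [-0.1, 0, -0.03, 0, 0, 0, 0],
    [0, 0, 0, 0, 0, 0, 0],
    [0, 0, 0, 0, 0, 0, 1.6],
    [0, 0, 0, 0, 0, 0, 2.5],
    [0, 0, 0, 0, 0, 0, 4],
    [0, 0, 0, 0, 0, 0, 4],
    [0, 0, 0, 0, 0, 0, 4],
  ],
)

```text
clock: 23.78
eef_pos: [571.5, 88.2, 71.1]
eef_rot: [-3.142, -0.0, 0.155]
wrist_force: [-0.1, 0.3, 0.9]
finger_gap: 40.2
```

Emit:
jog_arm(
  increments=[
    [0, 0, -1, 0, 0, 0, 4],
    [0, 0, -3, 0, 0, 0, 4],
    [0, 0, -4, 0, 0, 0, 4],
    [0, 0, -4, 0, 0, 0, 4],
    [-1, 3, -2, 0, 0, 0, 4],
    [-1, 4, 0, 0, 0, 0, 4],
    [-1, 4, 0, 0, 0, 0, 4],
    [-1, 4, 0, 0, 0, 0, 4],
    [-1, 4, 0, 0, 0, 0, 4],
    [-1, 4, 0, 0, 0, 0, 4],
    [0, 0, 0, 0, 0, 0, 4],
  ],
)

```text
clock: 25.15
eef_pos: [547.3, -150.4, 211.7]
eef_rot: [3.141, -0.0, 0.152]
wrist_force: [-0.4, -0.1, -0.4]
finger_gap: 40.2
```

```bash
python3 - <<'E'
from h import *
from cell import *
go(wl(-40,0,71),.155)
LP2=wl(2,0,0)
pc=[LP2[0],LP2[1],.155]
C=[(tuple(np.add(a,(0,0,40))),tuple(np.add(b,(0,0,40)))) for a,b in CLIP]
for n,roi,k in(("side",(150,170,265,250),6.5),("top",(160,100,260,210),5.4)):
    c=camera(n); pickle.dump(c,open(n+"8.pkl","wb"))
    draw(c,[],f"pics/{n}8p.png",roi,k); draw(c,[(pc,C,(0,0,255)),(LP,plate(0),(0,200,0))],f"pics/{n}8.png",roi,k)
    cv2.imwrite(f"pics/{n}8f.png",cv2.cvtColor(c["image"],cv2.COLOR_RGB2BGR))
E
```

```text
t 25.15 pos [ 547.3 -150.4  211.7] rot [ 3.141 -0.     0.152] F [-0.4 -0.1 -0.4] gap 40.2
turn deg [ 0.03 -0.03 -0.17] shift cm [  6.12 -23.18  14.07]
pics/side8p.png (520, 748, 3)
pics/side8.png (520, 748, 3)
pics/top8p.png (594, 540, 3)
pics/top8.png (594, 540, 3)
```

View pics/side8p.png

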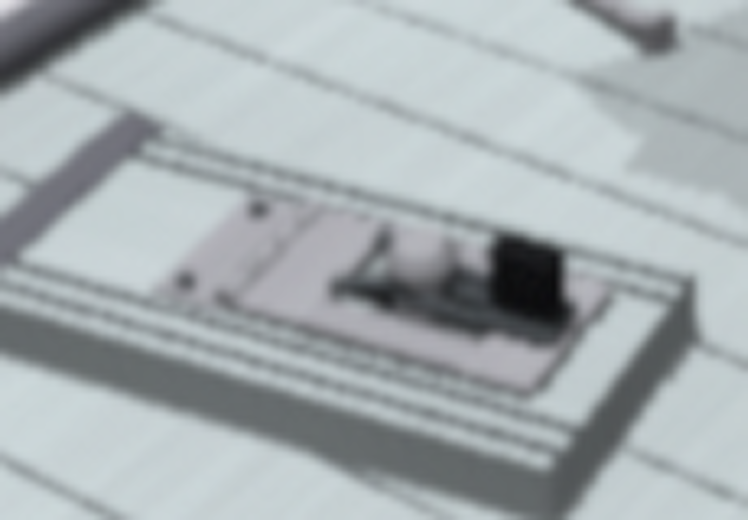

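View pics/top8p.png

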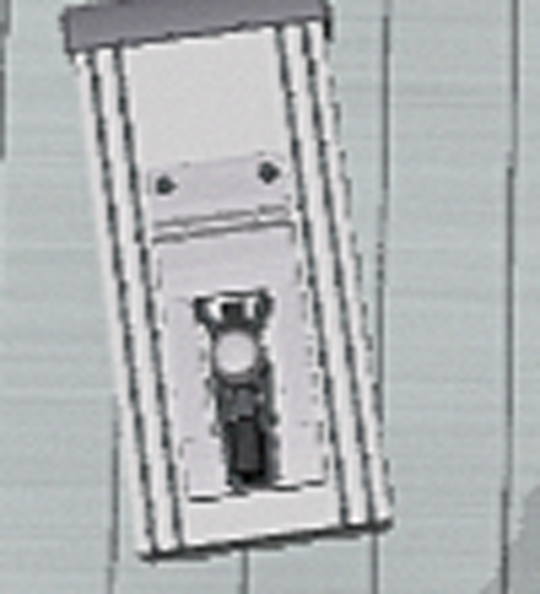

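View pics/top8f.png

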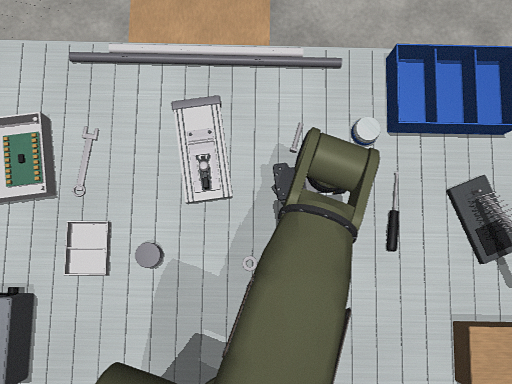

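View pics/top8.png

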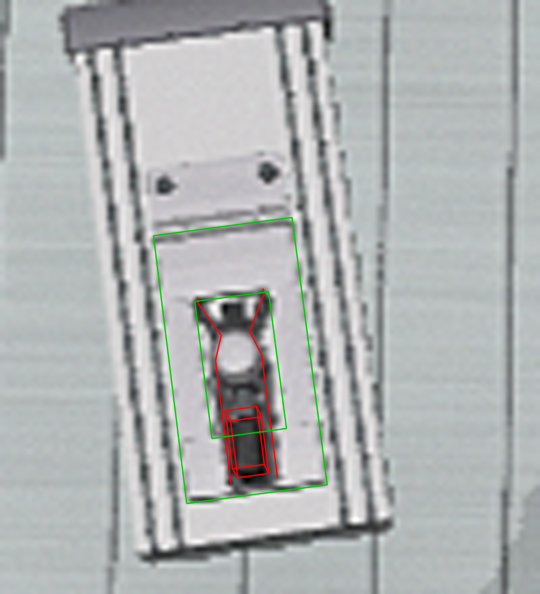

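```bash
python3 - <<'E'
from h import *
c=load("top8.pkl"); k=5.4
im=cv2.cvtColor(c["image"],cv2.COLOR_RGB2BGR)[148:195,190:222]
cv2.imwrite("pics/z8.png",cv2.resize(im,None,fx=12,fy=12,interpolation=cv2.INTER_CUBIC))
s=load("side8.pkl")
im=cv2.cvtColor(s["image"],cv2.COLOR_RGB2BGR)[198:228,195:245]
cv2.imwrite("pics/z8s.png",cv2.resize(im,None,fx=15,fy=15,interpolation=cv2.INTER_CUBIC))
E
```

```text
(no output)
```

View pics/z8.png

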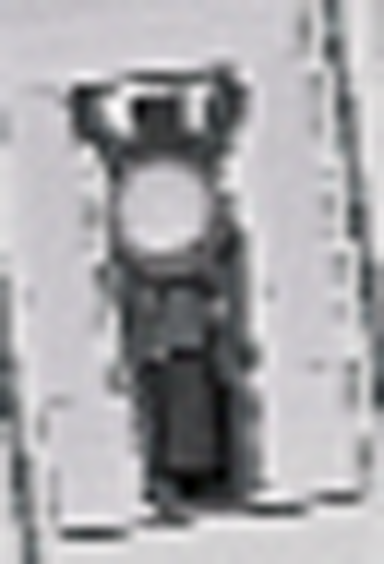

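View pics/z8s.png

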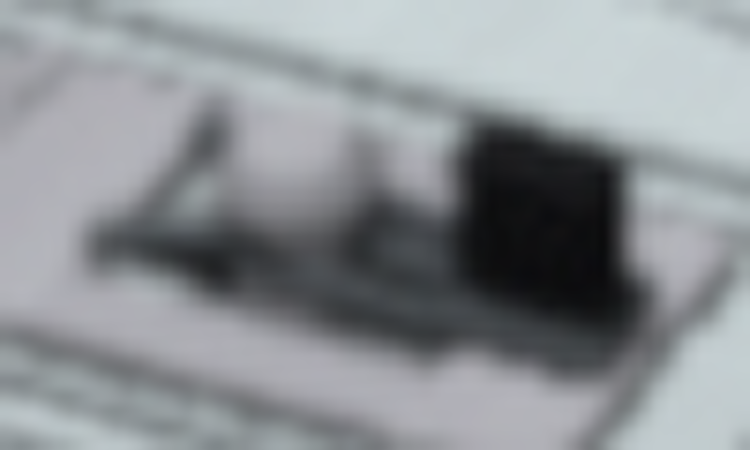

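```bash
python3 - <<'E'
from h import *
c=load("top8.pkl"); s=load("side8.pkl")
A=lambda z,k,o:(np.array(z,float)+.5)/k+o-.5
for nm,u,z in (("head",(162,208),59),("tipL",(85,105),43),("tipR",(232,90),43),("gripfront",(190,355),74),("gripback",(185,470),74),("plateend",(210,515),35)):
    print("top",nm,lk(ray(c,A(u,12,(190,148)),z)).round(1))
for nm,u,z in (("tipfar",(212,108),43),("tipnear",(98,243),43),("griptop front far",(480,122),74),("griptop far back",(620,145),74),("headtop",(298,140),59)):
    print("side",nm,lk(ray(s,A(u,15,(195,198)),z)).round(1))
E
```

```text
top head [ 1.   0.3 59. ]
top tipL [27.5 14.2 43. ]
top tipR [ 26.6 -16.   43. ]
top gripfront [-32.   -2.3  74. ]
top gripback [-54.7   1.5  74. ]
top plateend [-58.6  -0.   35. ]
side tipfar [ 28.2 -17.2  43. ]
side tipnear [26.2 19.4 43. ]
side griptop front far [-34.8   4.4  74. ]
side griptop far back [-56.6   1.2  74. ]
side headtop [-0.8  2.3 59. ]
```

```bash
python3 -c "
from cell import *
print(sign_off())"
```

```text
the job is handed in; nothing more can be done
None
```

The plate is folded flat and the clip is home on the post's neck. I handed the job in at about 25 s of the 66 s allowed, with the gripper open and well clear.

- **Plate:** I pressed the solid strip near the free end down along its arc until it stopped at height 35 mm, at about 11 N (limit 40 N). In the later pictures the drawn outline at angle 0 matches the plate.
- **Clip:** I picked up the smaller look-alike by its black grip and held it level, with its underside at about 40 mm. I pushed it along the lock's +x in 1–2 mm steps. The push peaked at about 10 N at the bulges, then fell to about zero. It stayed low until about 12 mm past the bulges, then rose steeply to about 11.5 N against the tongue. These are readings taken after each step; the limit is 25 N. The travel from first contact to the tongue was about 20 mm, as the clip's geometry predicts.
- **Release:** I eased the push off, opened the gripper and lifted straight up. The force reading went back to zero. The pictures show the legs on both sides of the neck and the grip upright above the plate's free end. In the last top picture the bystanders not hidden by the arm are where they were.
- **Disagreement:** Measuring pixels in the last pictures puts the clip about 2 mm, and at most 4 mm, short of fully home. That is close to the camera and picking error. I went by the push readings and the measured travel instead, which agree with each other.

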